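# Clear drawn corks into the sprung scrap bin and hold its gate half up

### The job

Clear the two wine corks off the red board: lay both on the sloping sill of the steel scrap bin, in front of its closed gate. Then take the gate by its black grip and slide it up against its springs to half its travel, where its red stripe comes level with the red marks on the guides, so that both corks roll under it into the bin. Never pull the gate wide open, leave the cup, the sugar dish and the tasting glass alone, and finish still holding the gate steady at half, because I will sweep the crumbs in after them.

Things in the scene. Friction and masses are not known exactly. Their poses are not given: they have to be found in the camera images.
- cork_a_mid (a point): centre of the first drawn wine cork, a light-brown cylinder 24 mm in diameter and 45 mm long (11 to 17 g) with one wine-stained end; its x axis runs along the cork. It lies on its side, in any direction, on the red board
- cork_b_mid (a point): centre of the second wine cork, the same as the first
- red_board: loose red plastic board lying flat on the counter, 160 mm (its x) by 270 mm (its y), 8 mm thick; origin at the centre of its underside. The corks lie on its top
- scrap_bin: countertop bin of grey-green sheet steel, fixed, 215 mm deep (its x) and 220 wide (its y); origin: centre of its underside, z up. The sill is in front (-x); the gate's front face is at x = 8 mm; behind it (x = 18 to 108, y = +-81 mm) the closed chamber, floor at z = 10, clear cover up to z = 133 mm. Two guides beside the gate, two upright spring barrels at y = +-100 mm up to z = 127 mm
- sill_middle (a point): point on the surface of the bin's polished, slippery sill, mid-width, 63 mm in front of the gate, 83 mm above the counter; axes as the bin's. The sill slopes down 26 degrees towards +x, from z = 107 mm at its front edge (50 mm in front of this point) to 52 mm at the gate. It is 140 mm wide between side cheeks that stand 20 mm above it; a cork laid on it rolls down
- gate_grip (a point): centre of the black grip on top of the gate: a bar 84 mm long (its y), 14 mm thick (its x), 12 mm high, on two posts at y = +-36 mm; 168 mm above the counter while closed, rising with the gate. 20 mm of free space under the bar, then the gate's cross bar. Pinch it from above across its 14 mm thickness
- gate (a joint): lift of the gate in m: 0 closed, 0.072 fully up, 0.036 half (red stripe level with the red marks). Springs and weight pull it shut: about 6 N at 0, 11.5 N at half, 17 N fully up; it drops shut when let go
- cup_a: large white coffee cup, 106 x 136 x 63 mm, to the left of the bin; leave it alone
- sugar_dish: little glass dish of lump sugar, 74 mm across, 30 mm high, behind the board; leave it alone
- tasting_glass: stemmed tasting glass, 77 mm across, 186 mm high, behind the board; leave it alone

How it is judged:
On the way:
1. both corks lie on the sill, let go, with the gate closed (x of cork_a_mid in the frame of scrap_bin between -0.105 and 0.008 m and x of cork_b_mid in the frame of scrap_bin between -0.105 and 0.008 m and y of cork_a_mid in the frame of scrap_bin between -0.075 and 0.075 m and y of cork_b_mid in the frame of scrap_bin between -0.075 and 0.075 m and z of cork_a_mid in the frame of scrap_bin between 0.055 and 0.135 m and z of cork_b_mid in the frame of scrap_bin between 0.055 and 0.135 m and contact force between the fingers and cork_a below 0.05 N and contact force between the fingers and cork_b below 0.05 N and value of joint gate below 0.005 m), for 0.2 s.
At the end, for the whole second after the job is handed in: the gate is held by the gripper's fingers at half its travel (36 mm, give or take 6 mm), steady (under 10 mm/s), the fingers bearing its load (more than 3 N), and both corks lie in the bin's chamber behind the gate, not under it (value of joint gate between 0.03 and 0.042 m and velocity of joint gate between -0.01 and 0.01 m/s and contact force between the fingers and gate above 3 N and contact force between gate and cork_a below 0.05 N and contact force between gate and cork_b below 0.05 N and x of cork_a_mid in the frame of scrap_bin between 0.018 and 0.11 m and x of cork_b_mid in the frame of scrap_bin between 0.018 and 0.11 m and y of cork_a_mid in the frame of scrap_bin between -0.082 and 0.082 m and y of cork_b_mid in the frame of scrap_bin between -0.082 and 0.082 m and z of each of cork_a_mid, cork_b_mid in the frame of scrap_bin below 0.06 m); the arm keeps its last pose, push and grip.
It fails at once if the gate is pulled wide open (beyond 60 of its 72 mm) (value of joint gate above 0.06 m).
It fails at once if the cup is shoved more than 30 mm or tipped (distance of cup_a from where it was at the start of the episode above 0.03 m or angle between cup_a's own z axis and vertical above 0.4 rad).
It fails at once if the sugar dish is shoved more than 30 mm or tipped (distance of sugar_dish from where it was at the start of the episode above 0.03 m or angle between sugar_dish's own z axis and vertical above 0.4 rad).
It fails at once if the tasting glass is shoved more than 30 mm or tipped (distance of tasting_glass from where it was at the start of the episode above 0.03 m or angle between tasting_glass's own z axis and vertical above 0.4 rad).
It also fails if it takes over 67 s, if anything falls off the work surface, if the arm or the gripper's body presses on something with over 40 N, if the wrist force passes 120 N, or if a joint passes its speed limit or range.

### The arm

A 6-joint arm with a two-finger parallel gripper is mounted at the origin on a cart in front of the work surface, level with it; the furniture and walls round the work are solid. World frame = base frame: x ahead of the robot, y to its left, z up, the work surface at z = 0. Lengths are in m, angles in rad, forces in N, time in s.
With the tool pointing down it reaches from about 0.3 to 0.775 m from the base axis. Payload 14.6 kg.
Tool frame: the origin (TCP) lies midway between the tips of the shut fingers; the grasp point (between the pads) lies 19 mm behind it; x points along the fingers, y is the direction in which the jaws open and shut, and the axes are right-handed (so a half turn about x gives the same grasp; the last joint's range is limited). The gripper opens to 94 mm and grips with 3 to 60 N. Pads are 16 mm wide; open, the fingers measure 119 mm over their backs; the gripper's body (75 mm by 177 mm) begins 78 mm behind the grasp point.
Start: joints at [-1.368, 0.3, 1.521, -0, 1.321, -0.067], TCP at [0.147, -0.53, 0.205] pointing down, gripper open.
Joint ranges: [-3.03, 3.03], [-0.79, 2.21], [0.23, 2.52], [-1.04, 4.18], [0, 3.07], [-2.55, 2.55]. Speed limits (rad/s): [2.22, 2.22, 2.57, 3.14, 3.14, 3.14].

### API

Orientations are given as a unit quaternion [x, y, z, w].
In Python, from cell import observe, capture, hand_in, regions_of gives the robot as it stands.
- The arm moves only by the tool step_arm, never from a script. Its argument "series" is a list of rows, each an object of numbers: "tx", "ty", "tz": the shift along the world's x, y, z in m; "turn": the turn about the world's z in rad; "jaw": the opening, from 0 (shut) to 1 (fully open). In form: [{"tx": .., "ty": .., "tz": .., "turn": .., "jaw": ..}, ...]. A call has 1 to 12 rows; each row shifts and turns the commanded pose from where the row before left it; what a row does not reach is not made up. A row lasts 1/10 s, in which the tool goes at most 50 mm and 8.59 degrees, less where a joint would pass 70% of its speed; a pose out of reach is approached as far as the arm can. A call is refused whole if a number of a shift passes 0.05 or a number of a turn 0.15, either way. A call with a gripper value outside its range is refused whole. The fingers move at their own pace and stop on an object; "force" is the grip in N (left out, the last holds). Time passes only in rows, so rows that do not move let the fingers close. It gives the time, the measured TCP pose, the force and the opening at its end, in the units of the state.
- observe(): the state, without advancing time (a new reading comes with each control period).
- capture(name): name is "scene" or "top" or "wrist"; returns a dict with "pixels" (420x560x3 uint8, red, green, blue), "fx", "fy", "cx", "cy" (pixels), "origin" and "orientation" of the camera in the world. Camera axes: x right, y down, z forward; pixel columns grow to the right and rows downward; lengths in m; the calibration is good to about 2 mm. A picture is of the moment at which its call begins. There is no depth.
- hand_in(): hands the job in, once; it reports no verdict.
Trained networks look in a picture, given as the dict that the camera call returned (one of the last four; its "shot" number tells which), for a name from the list of things; names that differ only in an ending like _2 or _b are one class to them, and where a whole thing is asked for, a point or a joint stands for the part that bears it (a point fixed in the world has none). Each returns a list of dicts, best first, with "conf" (0 to 1); they miss things now and then, are a little off and sometimes report something else, mostly with a low value. They report only what shows in the picture. A call takes as long as a camera call.
- regions_of(picture, name): "pixels" (420x560 bool, what is visible of it) and "extent" ([centre column, centre row, width, height] in pixels, round what is visible of it).
The state is a dict: "time_s": time; "q": joint angles; "joint_velocities": joint speeds; "joint_efforts": joint torques, N m; "position": TCP position; "eef_rot": TCP orientation; "ft_force": force on the tool from outside, world axes, zero at the start; "torque": the same for the moment, N m; "width": opening from 0.0 (shut) to 1.0 (fully open).
Only numpy, scipy, OpenCV 4.12 (cv2) and the standard library are available. Lean on these libraries where they do the work, as an engineer would, in place of code of your own. Each camera call takes 0.05 s, during which the arm holds its last target. There are 200 camera calls.

## Working session

There is one attempt and no reset: what is moved stays moved. The work goes in short steps, Python scripts to look and compute and a tool call to move; the robot and the scene stay as the last step left them, time stands still between calls to the robot, and variables do not carry over. Pictures are saved under pics/ and viewed, about 8 in all and at most 12, crops included, and the job is handed in when it is done.

Besides the shell and the picture viewer there is one more tool, called after "Emit:" by a JSON object that holds its "method" and its "body", one argument or row to a line. step_arm: Moves the arm, as the interface text tells. Its arguments: {"type":"object","properties":{"series":{"type":"array"},"force":{"type":"number"}},"required":["series"]}

```bash
mkdir -p pics
cat > h.py <<'E'
import numpy as np, cv2
from scipy.spatial.transform import Rotation as R
from cell import observe, capture, hand_in, regions_of
def ray(p,u,v):
    d=R.from_quat(p["orientation"]).apply([(u-p["cx"])/p["fx"],(v-p["cy"])/p["fy"],1]); return np.array(p["origin"]),d
def at_z(p,u,v,z):
    o,d=ray(p,u,v); return o+d*(z-o[2])/d[2]
def save(p,n): cv2.imwrite("pics/"+n+".png",p["pixels"][:,:,::-1])
def proj(p,X):
    c=R.from_quat(p["orientation"]).inv().apply(np.atleast_2d(X)-np.array(p["origin"]))
    return np.c_[p["fx"]*c[:,0]/c[:,2]+p["cx"],p["fy"]*c[:,1]/c[:,2]+p["cy"]]
def axis(m):
    c,(w,h),a=cv2.minAreaRect(np.argwhere(m)[:,::-1].astype(np.float32)); return c,w,h,a
E
python3 - <<'E'
from h import *
s=observe(); print(s["time_s"],s["position"],s["eef_rot"],s["width"])
ims=[]
for n in("top","scene"):
    p=capture(n); ims.append(p["pixels"]); print(n,p["origin"],p["orientation"],p["fx"])
    for o,z in(("cork_a_mid",.02),("red_board",.008),("scrap_bin",.1),("gate_grip",.174),("cup_a",.03),("tasting_glass",.1),("sugar_dish",.03)):
        for r in regions_of(p,o)[:3]:
            c,w,h,a=axis(r["pixels"]); print(o,round(r["conf"],2),np.round(c),round(w),round(h),round(a),at_z(p,*c,z).round(3), [at_z(p,*q,z)[:2].round(3).tolist() for q in cv2.boxPoints((c,(w,h),a))])
save({"pixels":ims[0]},"top"); save({"pixels":ims[1]},"scene")
E
```

```text
0.0 [ 0.14653145 -0.52983329  0.20486819] [-0.70064339 -0.09552549  0.70071977 -0.09468646] 1.0003268161978793
top [ 0.32290639 -0.03901258  1.57100745] [ 0.70555037 -0.70184523  0.06197582 -0.07596682] 505.88521475095115
cork_a_mid 0.62 [358. 161.] 26 39 20 [ 0.776 -0.246  0.02 ] [[0.729, -0.186], [0.852, -0.23], [0.823, -0.307], [0.701, -0.262]]
scrap_bin 0.65 [255. 225.] 76 78 6 [0.558 0.071 0.1  ] [[0.457, 0.192], [0.688, 0.174], [0.662, -0.052], [0.433, -0.028]]
scrap_bin 0.61 [174. 212.] 33 39 47 [0.595 0.312 0.1  ] [[0.592, 0.388], [0.673, 0.307], [0.599, 0.235], [0.519, 0.317]]
gate_grip 0.85 [255. 220.] 77 9 6 [0.559 0.066 0.174] [[0.557, 0.175], [0.584, 0.173], [0.56, -0.042], [0.534, -0.039]]
cup_a 0.78 [174. 212.] 34 38 47 [0.609 0.329 0.03 ] [[0.608, 0.409], [0.69, 0.326], [0.61, 0.25], [0.53, 0.332]]
tasting_glass 0.97 [358. 161.] 25 40 21 [ 0.752 -0.235  0.1  ] [[0.708, -0.177], [0.825, -0.223], [0.797, -0.294], [0.68, -0.248]]
sugar_dish 0.84 [324. 178.] 22 23 90 [ 0.718 -0.136  0.03 ] [[0.754, -0.1], [0.754, -0.172], [0.683, -0.171], [0.683, -0.1]]
sugar_dish 0.63 [2
[... 387 characters left out ...]
.246  0.008] [[0.582, -0.135], [0.547, -0.484], [0.376, -0.363], [0.43, -0.056]]
scrap_bin 0.55 [275. 260.] 117 110 40 [0.55  0.093 0.1  ] [[0.691, 0.192], [0.709, -0.139], [0.405, -0.01], [0.432, 0.263]]
gate_grip 0.89 [275. 245.] 30 84 45 [0.537 0.116 0.174] [[0.579, 0.202], [0.564, -0.016], [0.492, 0.022], [0.514, 0.228]]
cup_a 0.97 [191. 342.] 57 53 81 [0.613 0.319 0.03 ] [[0.704, 0.302], [0.622, 0.229], [0.529, 0.335], [0.606, 0.4]]
tasting_glass 0.59 [268. 159.] 68 27 90 [ 0.75  -0.223  0.1  ] [[0.869, -0.349], [0.801, -0.39], [0.648, -0.116], [0.706, -0.082]]
sugar_dish 0.76 [261. 203.] 12 26 85 [ 0.717 -0.127  0.03 ] [[0.758, -0.126], [0.703, -0.17], [0.676, -0.128], [0.729, -0.085]]
```

Run:
```python
import cv2
a=cv2.imread("pics/top.png")[130:330,150:420]; cv2.imwrite("pics/topc.png",cv2.resize(a,None,fx=2.9,fy=2.9,interpolation=cv2.INTER_CUBIC))
a=cv2.imread("pics/scene.png")[120:400,130:450]; cv2.imwrite("pics/scenec.png",cv2.resize(a,None,fx=2.1,fy=2.1,interpolation=cv2.INTER_CUBIC))
```

```text
(no output)
```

View pics/topc.png

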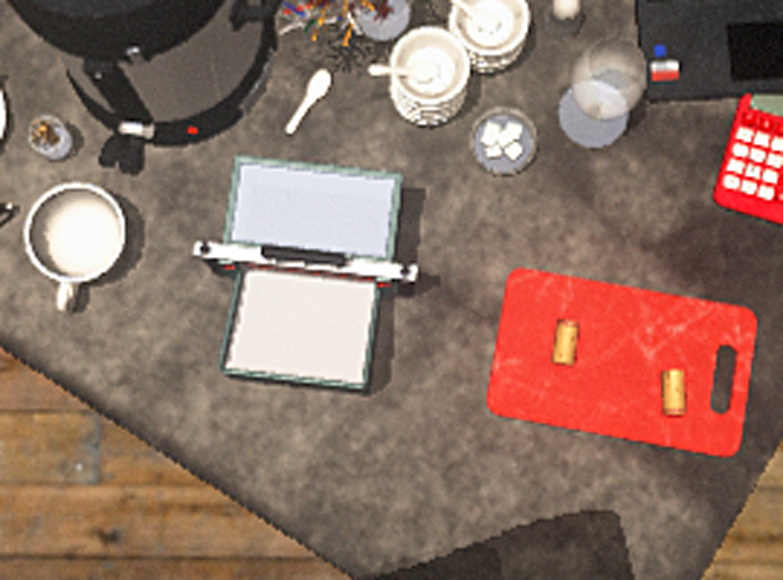

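View pics/scenec.png

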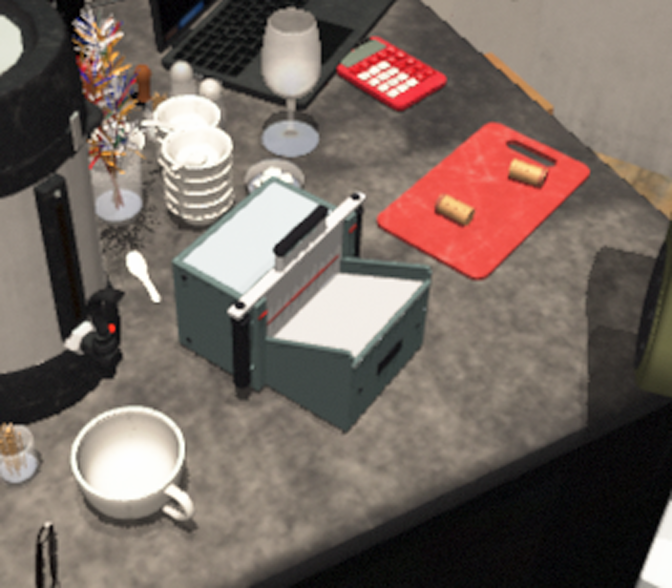

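Top view shows the corks at about (345,248) and (383,265), lying roughly along world x. The grip is at (255,218). The network missed the corks in the top view, so I'll locate them by colour.

Run:
```python
from h import *
p=capture("top"); im=p["pixels"]; hsv=cv2.cvtColor(im,cv2.COLOR_RGB2HSV)
print(im[248,345],im[265,383],im[235,340],im[218,255])
m=(hsv[...,0]>11)&(hsv[...,0]<30)&(hsv[...,1]>60); w=np.zeros_like(m); w[225:290,325:408]=1; m&=w
n,l,st,ce=cv2.connectedComponentsWithStats(m.astype(np.uint8))
for i in range(1,n):
    if st[i,4]<20: continue
    ys,xs=np.where(l==i); P=np.array([at_z(p,x,y,.022)[:2] for x,y in zip(xs,ys)]); c=P.mean(0)
    ev,V=np.linalg.eigh(np.cov((P-c).T)); a=V[:,1]; print("cork",ce[i].round(1),st[i],c.round(4),"yaw",np.degrees(np.arctan2(a[1],a[0])).round(1),(np.sqrt(ev*12)*1e3).round(1))
g=im.max(2)<60; w[:]=0; w[205:232,225:285]=1; g&=w
n,l,st,ce=cv2.connectedComponentsWithStats(g.astype(np.uint8)); 
for i in range(1,n):
    if st[i,4]<40: continue
    ys,xs=np.where(l==i); P=np.array([at_z(p,x,y,.172)[:2] for x,y in zip(xs,ys)]); c=P.mean(0)
    ev,V=np.linalg.eigh(np.cov((P-c).T)); a=V[:,1]; print("grip",ce[i].round(1),st[i],c.round(4),"yaw",np.degrees(np.arctan2(a[1],a[0])).round(1),(np.sqrt(ev*12)*1e3).round(1))
# sill from bright mask
b=(im.min(2)>150); w[:]=0; w[222:265,222:290]=1; b&=w
n,l,st,ce=cv2.connectedComponentsWithStats(b.astype(np.uint8)); i=1+st[1:,4].argmax(); 
c,ww,hh,a=axis(l==i); print("sill",c,ww,hh,a,[at_z(p,*q,.083)[:2].round(3).tolist() for q in cv2.boxPoints((c,(ww,hh),a))],at_z(p,*ce[i],.083))
s=R.from_quat(observe()["eef_rot"]); print(s.as_matrix().round(3))
```

```text
[253 223 134] [254 212 121] [250  77  60] [90 82 83]
cork [344.5 248.2] [341 241   8  15  93] [ 0.4989 -0.1986] yaw 172.4 [21.3 41. ]
cork [381.8 263.8] [378 257   8  14  95] [ 0.4517 -0.311 ] yaw -177.8 [22.3 39.8]
cork [342.3 284. ] [325 276  42  14 278] [ 0.3904 -0.1903] yaw 84.7 [ 35.  120.3]
sill (253.21949768066406, 242.52438354492188) 47.59599685668945 36.33197784423828 6.34019136428833 [[0.461, 0.152], [0.569, 0.143], [0.554, 0.001], [0.447, 0.012]] [0.50793018 0.07524586 0.083     ]
[[ 0.     0.267 -0.964]
 [ 0.    -0.964 -0.267]
 [-1.    -0.    -0.   ]]
```

Emit:
{"method": "step_arm", "body": {
  "series": [
    {"tx": 0.029, "ty": 0.028, "turn": -0.034},
    {"tx": 0.029, "ty": 0.028, "turn": -0.034},
    {"tx": 0.029, "ty": 0.028, "turn": -0.034},
    {"tx": 0.029, "ty": 0.028, "turn": -0.034},
    {"tx": 0.029, "ty": 0.028, "turn": -0.034},
    {"tx": 0.029, "ty": 0.028, "turn": -0.034},
    {"tx": 0.029, "ty": 0.028, "turn": -0.034},
    {"tx": 0.029, "ty": 0.028, "turn": -0.034},
    {"tx": 0.029, "ty": 0.028, "turn": -0.034},
    {"tx": 0.029, "ty": 0.028, "turn": -0.034},
    {"tx": 0.029, "ty": 0.028, "turn": -0.034},
    {"tx": 0.029, "ty": 0.023, "turn": -0.034}
  ]
}}

```text
invalid input at $.series[0]: expected keys tx, ty, tz, turn, jaw
```

Emit:
{"method": "step_arm", "body": {
  "series": [
    {"tx": 0.0},
    {"tx": 0.0}
  ]
}}

```text
invalid input at $.series[0]: expected keys tx, ty, tz, turn, jaw
```

```bash
cat > wc.py <<'E'
from h import *
def corks(p,z=.020):
    im=p["pixels"]; out=[]
    hsv=cv2.cvtColor(im,cv2.COLOR_RGB2HSV); m=(hsv[...,0]>11)&(hsv[...,0]<30)&(hsv[...,1]>60)
    n,l,st,ce=cv2.connectedComponentsWithStats(m.astype(np.uint8))
    for i in range(1,n):
        if st[i,4]<150: continue
        c,w,h,a=axis(l==i); B=[at_z(p,*q,z)[:2] for q in cv2.boxPoints((c,(w,h),a))]
        e=[B[1]-B[0],B[2]-B[1]]; e=max(e,key=np.linalg.norm)
        print("col",st[i,4],np.round(c),"world",at_z(p,*c,z)[:2].round(4),"yaw",round(np.degrees(np.arctan2(e[1],e[0]))%180,1),"len",np.linalg.norm(e).round(3))
E
python3 - <<'E'
from wc import *
p=capture("wrist"); save(p,"w1"); corks(p)
for r in regions_of(p,"cork_a_mid")[:3]: c,w,h,a=axis(r["pixels"]); print(r["conf"],np.round(c),w,h,a,at_z(p,*c,.022).round(4))
s=observe(); print(s["time_s"],s["position"],s["q"],s["ft_force"],p["origin"])
print(R.from_quat(s["eef_rot"]).as_matrix().round(3)[:,1], proj(p,s["position"]))
E
```

```text
col 106300 [280. 160.] world [ 0.1804 -0.5217] yaw 105.5 len 0.529
col 1642 [ 57. 339.] world [-0.0975 -0.3218] yaw 176.4 len 0.106
col 1610 [497. 339.] world [ 0.044 -0.831] yaw 33.4 len 0.105
col 15721 [337. 383.] world [-0.068  -0.6654] yaw 105.5 len 0.542
0.95 [ 0.14659279 -0.53010144  0.20546795] [-1.36759671e+00  2.99866138e-01  1.52099105e+00  4.00522174e-07
  1.32068983e+00 -6.66100946e-02] [ 0.15429244 -0.30641338 -0.39863889] [ 0.21485667 -0.51007939  0.38501309]
[ 0.267 -0.964  0.   ] [[279.49360562 256.08184437]]
```

View pics/w1.png

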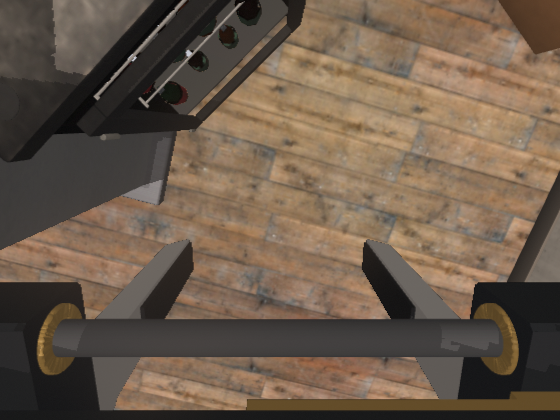

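The move was refused because every key is required. The picture only shows the floor and the fingers, with the TCP projecting near (280,256).

Emit:
{"method": "step_arm", "body": {
  "series": [
    {"tx": 0.029, "ty": 0.028, "tz": 0, "turn": -0.034, "jaw": 1},
    {"tx": 0.029, "ty": 0.028, "tz": 0, "turn": -0.034, "jaw": 1},
    {"tx": 0.029, "ty": 0.028, "tz": 0, "turn": -0.034, "jaw": 1},
    {"tx": 0.029, "ty": 0.028, "tz": 0, "turn": -0.034, "jaw": 1},
    {"tx": 0.029, "ty": 0.028, "tz": 0, "turn": -0.034, "jaw": 1},
    {"tx": 0.029, "ty": 0.028, "tz": 0, "turn": -0.034, "jaw": 1},
    {"tx": 0.029, "ty": 0.028, "tz": 0, "turn": -0.034, "jaw": 1},
    {"tx": 0.029, "ty": 0.028, "tz": 0, "turn": -0.034, "jaw": 1},
    {"tx": 0.029, "ty": 0.028, "tz": 0, "turn": -0.034, "jaw": 1},
    {"tx": 0.029, "ty": 0.028, "tz": 0, "turn": -0.034, "jaw": 1},
    {"tx": 0.029, "ty": 0.028, "tz": 0, "turn": -0.034, "jaw": 1},
    {"tx": 0.029, "ty": 0.023, "tz": 0, "turn": -0.034, "jaw": 0.7}
  ]
}}

```text
time_s: 2.15
position: [0.4957, -0.1975, 0.2056]
eef_rot: [0.706, -0.049, -0.705, -0.049]
ft_force: [-0.8, -0.8, 0.1]
width: 0.948
```

Emit:
{"method": "step_arm", "body": {
  "series": [
    {"tx": 0, "ty": 0, "tz": 0, "turn": 0, "jaw": 0.7},
    {"tx": 0, "ty": 0, "tz": 0, "turn": 0, "jaw": 0.7}
  ]
}}

```text
time_s: 2.35
position: [0.4947, -0.1987, 0.2052]
eef_rot: [-0.705, 0.048, 0.706, 0.048]
ft_force: [0.3, 0.6, 0.2]
width: 0.778
```

Run:
```python
from wc import *
p=capture("wrist"); save(p,"w2"); corks(p)
for r in regions_of(p,"cork_a_mid")[:3]: c,w,h,a=axis(r["pixels"]); print(r["conf"],np.round(c),w,h,a,at_z(p,*c,.022).round(4))
s=observe(); print(s["time_s"],s["position"],s["q"],s["ft_force"],p["origin"])
print(R.from_quat(s["eef_rot"]).as_matrix().round(3)[:,1], proj(p,s["position"]))
```

```text
col 9179 [548. 222.] world [ 0.421  -0.4866] yaw 148.0 len 0.207
col 714 [383. 220.] world [ 0.4477 -0.3078] yaw 1.5 len 0.042
col 1349 [104. 339.] world [0.3444 0.0334] yaw 157.5 len 0.104
col 1334 [450. 339.] world [ 0.2883 -0.3788] yaw 6.8 len 0.103
col 5491 [375. 393.] world [ 0.2229 -0.284 ] yaw 82.3 len 0.456
0.69 [275. 186.] 45.0 24.0 90.0 [ 0.5009 -0.1956  0.022 ]
2.45 [ 0.49403243 -0.19964241  0.20543259] [-4.52724131e-01  2.61838343e-01  1.56968087e+00 -1.22722502e-04
  1.31025847e+00  1.25664376e+00] [-0.26718075 -1.22729787 -0.07212618] [ 0.56493314 -0.20714419  0.38471005]
[-0.138 -0.99   0.   ] [[281.52768431 256.1708972 ]]
```

View pics/w2.png

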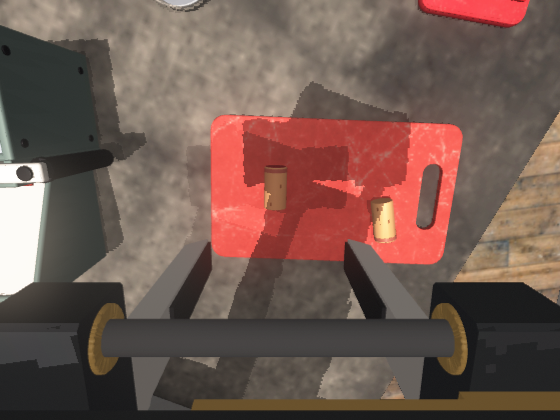

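Wrist view: cork A is at (276,188), in line with the jaws, and cork B is at (384,219). Both agree with the top view to about 3 mm, so I'm descending on A.

Emit:
{"method": "step_arm", "body": {
  "series": [
    {"tx": 0.0055, "ty": 0.002, "tz": -0.02, "turn": 0, "jaw": 0.6},
    {"tx": 0, "ty": 0, "tz": -0.035, "turn": 0, "jaw": 0.6},
    {"tx": 0, "ty": 0, "tz": -0.04, "turn": 0, "jaw": 0.6},
    {"tx": 0, "ty": 0, "tz": -0.04, "turn": 0, "jaw": 0.6},
    {"tx": 0, "ty": 0, "tz": -0.03, "turn": 0, "jaw": 0.6},
    {"tx": 0, "ty": 0, "tz": -0.018, "turn": 0, "jaw": 0.6},
    {"tx": 0, "ty": 0, "tz": -0.01, "turn": 0, "jaw": 0.6},
    {"tx": 0, "ty": 0, "tz": 0, "turn": 0, "jaw": 0.6},
    {"tx": 0, "ty": 0, "tz": 0, "turn": 0, "jaw": 0.1},
    {"tx": 0, "ty": 0, "tz": 0, "turn": 0, "jaw": 0.1},
    {"tx": 0, "ty": 0, "tz": 0, "turn": 0, "jaw": 0.1},
    {"tx": 0, "ty": 0, "tz": 0, "turn": 0, "jaw": 0.1}
  ],
  "force": 12
}}

```text
time_s: 3.65
position: [0.5004, -0.1972, 0.013]
eef_rot: [0.706, -0.049, -0.705, -0.049]
ft_force: [-0.4, -0.4, -0.2]
width: 0.295
```

Emit:
{"method": "step_arm", "body": {
  "series": [
    {"tx": 0, "ty": 0, "tz": 0, "turn": 0, "jaw": 0.1},
    {"tx": 0, "ty": 0, "tz": 0, "turn": 0, "jaw": 0.1},
    {"tx": 0, "ty": 0, "tz": 0, "turn": 0, "jaw": 0.1},
    {"tx": 0, "ty": 0, "tz": 0, "turn": 0, "jaw": 0.1}
  ]
}}

```text
time_s: 4.05
position: [0.5003, -0.1972, 0.0128]
eef_rot: [0.706, -0.049, -0.705, -0.049]
ft_force: [-0.4, 0.1, 6.3]
width: 0.25
```

Emit:
{"method": "step_arm", "body": {
  "series": [
    {"tx": 0, "ty": 0, "tz": 0.015, "turn": 0, "jaw": 0.1},
    {"tx": 0, "ty": 0, "tz": 0.035, "turn": 0, "jaw": 0.1},
    {"tx": 0, "ty": 0, "tz": 0.045, "turn": 0, "jaw": 0.1},
    {"tx": 0, "ty": 0, "tz": 0.045, "turn": 0, "jaw": 0.1},
    {"tx": 0, "ty": 0.02, "tz": 0.045, "turn": 0.14, "jaw": 0.1},
    {"tx": -0.005, "ty": 0.035, "tz": 0.03, "turn": 0.14, "jaw": 0.1},
    {"tx": -0.005, "ty": 0.035, "tz": 0.012, "turn": 0.14, "jaw": 0.1},
    {"tx": -0.005, "ty": 0.035, "tz": 0, "turn": 0.14, "jaw": 0.1},
    {"tx": -0.005, "ty": 0.035, "tz": 0, "turn": 0.14, "jaw": 0.1},
    {"tx": -0.005, "ty": 0.035, "tz": 0, "turn": 0.14, "jaw": 0.1},
    {"tx": -0.005, "ty": 0.035, "tz": 0, "turn": 0.14, "jaw": 0.1},
    {"tx": -0.005, "ty": 0.035, "tz": 0, "turn": 0.14, "jaw": 0.1}
  ]
}}

```text
time_s: 5.25
position: [0.4646, 0.0693, 0.2393]
eef_rot: [-0.623, -0.335, 0.623, -0.335]
ft_force: [0.6, -0.6, -0.5]
width: 0.25
```

Emit:
{"method": "step_arm", "body": {
  "series": [
    {"tx": -0.005, "ty": 0.02, "tz": 0, "turn": 0.14, "jaw": 0.1},
    {"tx": 0, "ty": 0, "tz": 0, "turn": 0.14, "jaw": 0.1},
    {"tx": 0, "ty": 0, "tz": 0, "turn": 0.14, "jaw": 0.1},
    {"tx": 0, "ty": 0, "tz": 0, "turn": 0.07, "jaw": 0.1},
    {"tx": 0, "ty": 0, "tz": 0, "turn": 0, "jaw": 0.1},
    {"tx": 0, "ty": 0, "tz": 0, "turn": 0, "jaw": 0.1}
  ]
}}

```text
time_s: 5.85
position: [0.46, 0.0879, 0.2393]
eef_rot: [-0.525, -0.474, 0.525, -0.474]
ft_force: [0.1, -0.5, 0.3]
width: 0.253
```

Run:
```python
from wc import *
p=capture("wrist"); save(p,"w3")
for r in regions_of(p,"gate_grip")[:2]: c,w,h,a=axis(r["pixels"]); print(r["conf"],np.round(c),w,h,a,at_z(p,*c,.172).round(4))
s=observe(); print(s["time_s"],s["position"],s["q"],s["ft_force"],s["width"],p["origin"],p["orientation"])
print(R.from_quat(s["eef_rot"]).as_matrix().round(3)[:,1], proj(p,s["position"]))
import pickle; pickle.dump(p,open("w3.pkl","wb"))
```

```text
0.94 [406. 179.] 57.9825553894043 206.00680541992188 4.39870548248291 [0.5555 0.1116 0.172 ]
5.95 [0.46008819 0.08783666 0.23939146] [ 1.10450858e-01  8.96135323e-02  1.69207802e+00 -4.70333716e-05
  1.35997489e+00  2.11363294e-01] [ 0.36362856 -0.33236313 -0.17881047] 0.25144399580298604 [0.46746186 0.1593041  0.4188778 ] [ 0.99120759 -0.04994478 -0.00630772  0.12236518]
[ 0.995 -0.101 -0.   ] [[277.13254157 257.5285546 ]]
```

View pics/w3.png

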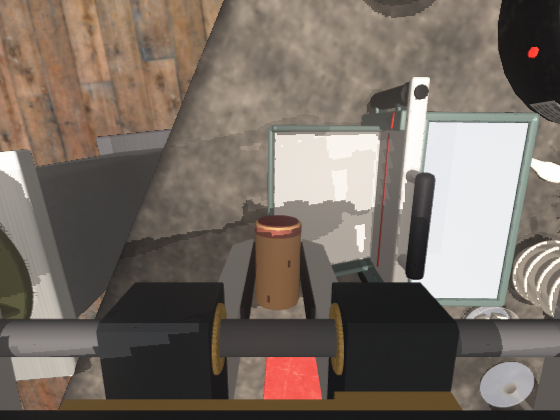

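Wrist view: cork A is held firmly. The grip runs from (424,176) to (415,277), and the sill's left corners are at about (272,130) and (381,130). I'll use these for the bin pose.

Run:
```python
from h import *
import pickle; p=pickle.load(open("w3.pkl","rb"))
a=at_z(p,424,176,.172);b=at_z(p,415.5,276,.172); print("grip",a,b,(a+b)/2,np.linalg.norm(a-b),"yaw",np.degrees(np.arctan2(*(a-b)[[1,0]]))-90)
print("front left inner, front z.107+",at_z(p,274,132,.107),"top",at_z(p,270,128,.127),"gate left z.052",at_z(p,377,133,.06))
print("chamber cover corners",at_z(p,535,116,.133),at_z(p,499,302,.133))
# predicted overlays for grip hypothesis
```

```text
grip [0.56873295 0.1126676  0.172     ] [0.56236436 0.03505739 0.172     ] [0.56554865 0.07386249 0.172     ] 0.07787106807970275 yaw -4.691105083358806
front left inner, front z.107+ [0.46379101 0.15288128 0.107     ] top [0.46108292 0.15681579 0.127     ] gate left z.052 [0.5671286  0.14041935 0.06      ]
chamber cover corners [0.67284112 0.14485059 0.133     ] [ 0.65323255 -0.01809683  0.133     ]
```

Emit:
{"method": "step_arm", "body": {
  "series": [
    {"tx": 0.025, "ty": 0.009, "tz": 0, "turn": 0, "jaw": 0.1},
    {"tx": 0.025, "ty": 0.009, "tz": -0.02, "turn": 0, "jaw": 0.1},
    {"tx": 0, "ty": 0, "tz": -0.04, "turn": 0, "jaw": 0.1},
    {"tx": 0, "ty": 0, "tz": -0.04, "turn": 0, "jaw": 0.1},
    {"tx": 0, "ty": 0, "tz": -0.022, "turn": 0, "jaw": 0.1},
    {"tx": 0, "ty": 0, "tz": -0.012, "turn": 0, "jaw": 0.1},
    {"tx": 0, "ty": 0, "tz": -0.006, "turn": 0, "jaw": 0.1},
    {"tx": 0, "ty": 0, "tz": 0, "turn": 0, "jaw": 0.1},
    {"tx": 0, "ty": 0, "tz": 0, "turn": 0, "jaw": 0.1}
  ]
}}

```text
time_s: 6.85
position: [0.5107, 0.106, 0.1006]
eef_rot: [0.525, 0.474, -0.524, 0.475]
ft_force: [0.1, 0.0, -0.6]
width: 0.246
```

No contact yet. Releasing, then lifting straight up.

Emit:
{"method": "step_arm", "body": {
  "series": [
    {"tx": 0, "ty": 0, "tz": 0, "turn": 0, "jaw": 0.36},
    {"tx": 0, "ty": 0, "tz": 0, "turn": 0, "jaw": 0.36},
    {"tx": 0, "ty": 0, "tz": 0, "turn": 0, "jaw": 0.36},
    {"tx": 0, "ty": 0, "tz": 0, "turn": 0, "jaw": 0.36},
    {"tx": 0, "ty": 0, "tz": 0.01, "turn": 0, "jaw": 0.36},
    {"tx": 0, "ty": 0, "tz": 0.015, "turn": 0, "jaw": 0.36},
    {"tx": 0, "ty": 0, "tz": 0.03, "turn": 0, "jaw": 0.36},
    {"tx": 0, "ty": 0, "tz": 0.04, "turn": 0, "jaw": 0.36},
    {"tx": 0, "ty": 0, "tz": 0.035, "turn": 0, "jaw": 0.36}
  ]
}}

```text
time_s: 7.75
position: [0.51, 0.1059, 0.2321]
eef_rot: [0.524, 0.474, -0.524, 0.475]
ft_force: [-0.5, 0.4, 1.8]
width: 0.358
```

Run:
```python
from wc import *
q=capture("top"); corks(q,.06)
p=capture("wrist"); save(p,"w4"); s=observe(); print(s["time_s"],s["position"],s["width"],s["ft_force"])
```

```text
col 112556 [280. 210.] world [6.117e-01 6.000e-04] yaw 89.7 len 1.853
col 340 [487.  22.] world [ 1.2339 -0.67  ] yaw 148.6 len 0.178
col 3339 [516.  82.] world [ 1.0242 -0.7445] yaw 174.4 len 0.412
col 206 [288. 106.] world [ 0.9473 -0.0243] yaw 145.9 len 0.122
col 371 [375. 193.] world [ 0.6635 -0.2905] yaw 138.5 len 0.126
col 825 [331. 216.] world [ 0.5917 -0.1553] yaw 128.5 len 0.167
7.85 [0.51158315 0.10616302 0.23496494] 0.35960207934853505 [ 0.66793783 -0.01578061 -0.48190187]
```

View pics/w4.png

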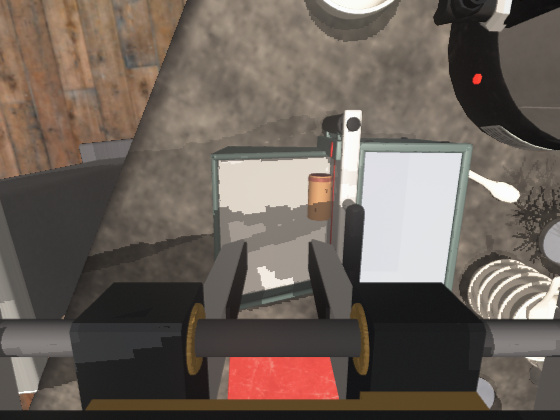

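Cork A rests against the closed gate on the left half of the sill, at (319,196). Next is cork B.

Emit:
{"method": "step_arm", "body": {
  "series": [
    {"tx": -0.005, "ty": -0.0345, "tz": 0, "turn": -0.12, "jaw": 0.6},
    {"tx": -0.005, "ty": -0.0345, "tz": 0, "turn": -0.12, "jaw": 0.6},
    {"tx": -0.005, "ty": -0.0345, "tz": 0, "turn": -0.12, "jaw": 0.6},
    {"tx": -0.005, "ty": -0.0345, "tz": 0, "turn": -0.12, "jaw": 0.6},
    {"tx": -0.005, "ty": -0.0345, "tz": 0, "turn": -0.12, "jaw": 0.6},
    {"tx": -0.005, "ty": -0.0345, "tz": 0, "turn": -0.12, "jaw": 0.6},
    {"tx": -0.005, "ty": -0.0345, "tz": 0, "turn": -0.12, "jaw": 0.6},
    {"tx": -0.005, "ty": -0.0345, "tz": 0, "turn": -0.12, "jaw": 0.6},
    {"tx": -0.005, "ty": -0.0345, "tz": 0, "turn": -0.12, "jaw": 0.6},
    {"tx": -0.005, "ty": -0.0345, "tz": 0, "turn": -0.12, "jaw": 0.6},
    {"tx": -0.005, "ty": -0.0345, "tz": 0, "turn": -0.12, "jaw": 0.6},
    {"tx": -0.005, "ty": -0.0345, "tz": 0, "turn": -0.115, "jaw": 0.6}
  ]
}}

```text
time_s: 9.05
position: [0.4495, -0.3094, 0.2294]
eef_rot: [-0.707, -0.011, 0.707, -0.011]
ft_force: [-0.6, -0.4, -0.3]
width: 0.6
```

Emit:
{"method": "step_arm", "body": {
  "series": [
    {"tx": 0, "ty": 0, "tz": -0.03, "turn": 0, "jaw": 0.6},
    {"tx": 0, "ty": 0, "tz": -0.03, "turn": 0, "jaw": 0.6},
    {"tx": 0, "ty": 0, "tz": 0, "turn": 0, "jaw": 0.6},
    {"tx": 0, "ty": 0, "tz": 0, "turn": 0, "jaw": 0.6}
  ]
}}

```text
time_s: 9.45
position: [0.4502, -0.3081, 0.1702]
eef_rot: [-0.707, -0.013, 0.707, -0.013]
ft_force: [0.0, 0.4, 1.1]
width: 0.602
```

Run:
```python
from wc import *
p=capture("wrist"); save(p,"w5"); corks(p)
for r in regions_of(p,"cork_b_mid")[:3]: c,w,h,a=axis(r["pixels"]); print(r["conf"],np.round(c),w,h,a,at_z(p,*c,.022).round(4))
s=observe(); print(s["time_s"],s["position"],s["q"],s["width"]); print(R.from_quat(s["eef_rot"]).as_matrix().round(3)[:,1])
```

```text
col 26492 [464. 172.] world [ 0.4829 -0.4838] yaw 13.4 len 0.291
col 847 [278. 200.] world [ 0.4488 -0.3073] yaw 2.6 len 0.04
col 151 [333. 313.] world [ 0.3284 -0.3706] yaw 22.1 len 0.021
col 1133 [143. 339.] world [ 0.2887 -0.1666] yaw 170.5 len 0.092
col 1110 [411. 339.] world [ 0.2999 -0.4579] yaw 13.0 len 0.091
col 8631 [348. 384.] world [ 0.2402 -0.3937] yaw 92.2 len 0.447
0.66 [279. 202.] 49.0 24.0 90.0 [ 0.4477 -0.3083  0.022 ]
9.55 [ 0.45071159 -0.30832158  0.17123826] [-6.67037337e-01  3.19815754e-01  1.57687642e+00  9.37859091e-06
  1.24255155e+00  8.66552527e-01] 0.6039609859702753
[ 0.037 -0.999  0.002]
```

View pics/w5.png

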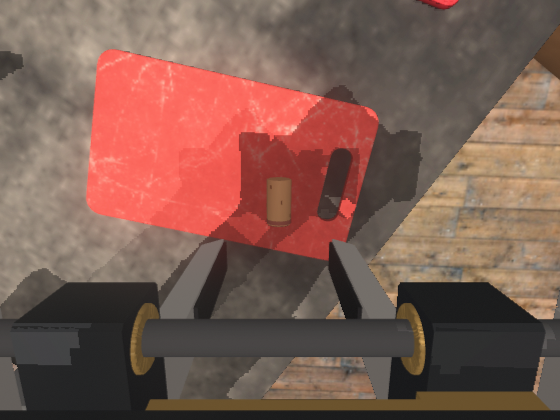

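Cork B is centred between the fingers at (279,202). Descending.

Emit:
{"method": "step_arm", "body": {
  "series": [
    {"tx": -0.002, "ty": 0, "tz": -0.02, "turn": 0, "jaw": 0.6},
    {"tx": 0, "ty": 0, "tz": -0.04, "turn": 0, "jaw": 0.6},
    {"tx": 0, "ty": 0, "tz": -0.04, "turn": 0, "jaw": 0.6},
    {"tx": 0, "ty": 0, "tz": -0.03, "turn": 0, "jaw": 0.6},
    {"tx": 0, "ty": 0, "tz": -0.0175, "turn": 0, "jaw": 0.6},
    {"tx": 0, "ty": 0, "tz": -0.01, "turn": 0, "jaw": 0.6},
    {"tx": 0, "ty": 0, "tz": 0, "turn": 0, "jaw": 0.6},
    {"tx": 0, "ty": 0, "tz": 0, "turn": 0, "jaw": 0.1},
    {"tx": 0, "ty": 0, "tz": 0, "turn": 0, "jaw": 0.1},
    {"tx": 0, "ty": 0, "tz": 0, "turn": 0, "jaw": 0.1},
    {"tx": 0, "ty": 0, "tz": 0, "turn": 0, "jaw": 0.1},
    {"tx": 0, "ty": 0, "tz": 0, "turn": 0, "jaw": 0.1}
  ],
  "force": 12
}}

```text
time_s: 10.75
position: [0.4483, -0.3082, 0.0123]
eef_rot: [0.707, 0.013, -0.707, 0.013]
ft_force: [0.2, 1.1, 3.0]
width: 0.253
```

Emit:
{"method": "step_arm", "body": {
  "series": [
    {"tx": 0, "ty": 0, "tz": 0, "turn": 0, "jaw": 0.1},
    {"tx": 0, "ty": 0, "tz": 0, "turn": 0, "jaw": 0.1},
    {"tx": 0, "ty": 0, "tz": 0, "turn": 0, "jaw": 0.1}
  ]
}}

```text
time_s: 11.05
position: [0.4483, -0.3082, 0.0123]
eef_rot: [0.707, 0.013, -0.707, 0.013]
ft_force: [-0.8, 0.6, 6.3]
width: 0.248
```

Emit:
{"method": "step_arm", "body": {
  "series": [
    {"tx": 0, "ty": 0, "tz": 0.015, "turn": 0, "jaw": 0.1},
    {"tx": 0, "ty": 0, "tz": 0.035, "turn": 0, "jaw": 0.1},
    {"tx": 0, "ty": 0, "tz": 0.045, "turn": 0, "jaw": 0.1},
    {"tx": 0, "ty": 0, "tz": 0.045, "turn": 0, "jaw": 0.1},
    {"tx": 0.003, "ty": 0.026, "tz": 0.045, "turn": 0.14, "jaw": 0.1},
    {"tx": 0.003, "ty": 0.03, "tz": 0.03, "turn": 0.14, "jaw": 0.1},
    {"tx": 0.003, "ty": 0.03, "tz": 0.012, "turn": 0.14, "jaw": 0.1},
    {"tx": 0.003, "ty": 0.03, "tz": 0, "turn": 0.14, "jaw": 0.1},
    {"tx": 0.003, "ty": 0.03, "tz": 0, "turn": 0.14, "jaw": 0.1},
    {"tx": 0.003, "ty": 0.03, "tz": 0, "turn": 0.14, "jaw": 0.1},
    {"tx": 0.003, "ty": 0.03, "tz": 0, "turn": 0.14, "jaw": 0.1},
    {"tx": 0.005, "ty": 0.03, "tz": 0, "turn": 0.14, "jaw": 0.1}
  ]
}}

```text
time_s: 12.25
position: [0.4736, -0.0719, 0.2381]
eef_rot: [0.591, 0.388, -0.591, 0.388]
ft_force: [1.0, -0.4, -0.4]
width: 0.248
```

Emit:
{"method": "step_arm", "body": {
  "series": [
    {"tx": 0.01, "ty": 0.04, "tz": 0, "turn": 0.14, "jaw": 0.1},
    {"tx": 0.01, "ty": 0.04, "tz": 0, "turn": 0.14, "jaw": 0.1},
    {"tx": 0.01, "ty": 0.04, "tz": 0, "turn": 0.033, "jaw": 0.1},
    {"tx": 0, "ty": 0, "tz": 0, "turn": 0, "jaw": 0.1},
    {"tx": 0, "ty": 0, "tz": 0, "turn": 0, "jaw": 0.1}
  ]
}}

```text
time_s: 12.75
position: [0.5037, 0.0473, 0.2376]
eef_rot: [-0.524, -0.474, 0.524, -0.474]
ft_force: [-0.0, -0.6, 0.1]
width: 0.248
```

Emit:
{"method": "step_arm", "body": {
  "series": [
    {"tx": 0, "ty": 0, "tz": -0.02, "turn": 0, "jaw": 0.1},
    {"tx": 0, "ty": 0, "tz": -0.04, "turn": 0, "jaw": 0.1},
    {"tx": 0, "ty": 0, "tz": -0.04, "turn": 0, "jaw": 0.1},
    {"tx": 0, "ty": 0, "tz": -0.022, "turn": 0, "jaw": 0.1},
    {"tx": 0, "ty": 0, "tz": -0.011, "turn": 0, "jaw": 0.1},
    {"tx": 0, "ty": 0, "tz": -0.005, "turn": 0, "jaw": 0.1},
    {"tx": 0, "ty": 0, "tz": 0, "turn": 0, "jaw": 0.1},
    {"tx": 0, "ty": 0, "tz": 0, "turn": 0, "jaw": 0.36},
    {"tx": 0, "ty": 0, "tz": 0, "turn": 0, "jaw": 0.36},
    {"tx": 0, "ty": 0, "tz": 0, "turn": 0, "jaw": 0.36},
    {"tx": 0, "ty": 0, "tz": 0, "turn": 0, "jaw": 0.36}
  ]
}}

```text
time_s: 13.85
position: [0.5041, 0.0469, 0.0995]
eef_rot: [0.525, 0.474, -0.524, 0.474]
ft_force: [0.4, -0.0, -0.2]
width: 0.359
```

Emit:
{"method": "step_arm", "body": {
  "series": [
    {"tx": 0, "ty": 0, "tz": 0.01, "turn": 0, "jaw": 0.36},
    {"tx": 0, "ty": 0, "tz": 0.015, "turn": 0, "jaw": 0.36},
    {"tx": 0, "ty": 0, "tz": 0.03, "turn": 0, "jaw": 0.36},
    {"tx": 0, "ty": 0, "tz": 0.04, "turn": 0, "jaw": 0.36},
    {"tx": 0, "ty": -0.04, "tz": 0.035, "turn": 0, "jaw": 0.36},
    {"tx": 0, "ty": -0.04, "tz": 0.01, "turn": 0, "jaw": 0.36},
    {"tx": 0, "ty": 0, "tz": 0, "turn": 0, "jaw": 0.36},
    {"tx": 0, "ty": 0, "tz": 0, "turn": 0, "jaw": 0.36}
  ]
}}

```text
time_s: 14.65
position: [0.5039, -0.0311, 0.2377]
eef_rot: [0.525, 0.474, -0.525, 0.474]
ft_force: [0.0, -0.2, -1.0]
width: 0.357
```

Run:
```python
from wc import *
p=capture("wrist"); save(p,"w6"); s=observe(); print(s["time_s"],s["position"],s["width"],s["ft_force"])
import pickle; pickle.dump(p,open("w6.pkl","wb"))
for n in("cork_a_mid","gate_grip"):
  for r in regions_of(p,n)[:3]: c,w,h,a=axis(r["pixels"]); print(n,r["conf"],np.round(c),w,h,a,at_z(p,*c,.066 if n[0]=="c" else .172).round(4))
```

```text
14.7 [ 0.50378368 -0.03040715  0.23715061] 0.3636213835141244 [0.62087598 0.60849686 0.39779164]
cork_a_mid 0.7 [319.  48.] 57.0 26.0 90.0 [0.5574 0.1048 0.066 ]
cork_a_mid 0.64 [510. 344.] 134.3109893798828 45.31869888305664 61.57879638671875 [ 0.755  -0.2339  0.066 ]
gate_grip 0.96 [345. 107.] 38.339927673339844 216.0755615234375 2.544804573059082 [0.5586 0.0468 0.172 ]
```

View pics/w6.png

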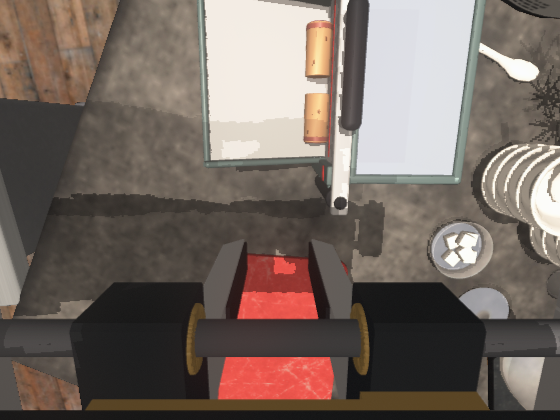

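Both corks lie parallel against the closed gate, at (319,48) and (317,118). The grip's right end is at (351,131).

Run:
```python
from h import *
import pickle; p=pickle.load(open("w6.pkl","rb"))
im=p["pixels"].astype(int)
for r in(20,50,80,100,120):
    d=np.where(im[r,335:375].max(1)<70)[0]+335; print(r,d.min(),d.max(),at_z(p,(d.min()+d.max())/2,r,.172)[:2].round(4))
col=np.where(im[60:160,352].max(1)<70)[0]+60; print("end row",col.max(),at_z(p,351,col.max(),.170))
```

```text
20 347 366 [0.5687 0.0998]
50 364 364 [0.5728 0.0814]Traceback (most recent call last):
  File "<stdin>", line 5, in <module>
    return umr_minimum(a, axis, None, out, keepdims, initial, where)
ValueError: zero-size array to reduction operation minimum which has no identity
```

Run:
```python
from h import *
import pickle; p=pickle.load(open("w6.pkl","rb")); im=p["pixels"].astype(int)
print(im[100,336:370:2].max(1))
for u,v in((357,20),(355,70),(352.5,110),(351,131)): print(u,v,at_z(p,u,v,.173).round(4))
```

```text
[184 237 144  82  73  77  83  94  96  87  79  74  73 102 228 229 228]
357 20 [0.5688 0.0995 0.173 ]
355 70 [0.5661 0.0696 0.173 ]
352.5 110 [0.5632 0.0444 0.173 ]
351 131 [0.5615 0.0306 0.173 ]
```

Emit:
{"method": "step_arm", "body": {
  "series": [
    {"tx": 0.021, "ty": 0.034, "tz": 0, "turn": 0, "jaw": 0.48},
    {"tx": 0.021, "ty": 0.034, "tz": 0, "turn": 0, "jaw": 0.48},
    {"tx": 0.02, "ty": 0.034, "tz": 0, "turn": 0, "jaw": 0.48},
    {"tx": 0, "ty": 0, "tz": -0.02, "turn": 0, "jaw": 0.48},
    {"tx": 0, "ty": 0, "tz": -0.03, "turn": 0, "jaw": 0.48},
    {"tx": 0, "ty": 0, "tz": -0.02, "turn": 0, "jaw": 0.48},
    {"tx": 0, "ty": 0, "tz": -0.012, "turn": 0, "jaw": 0.48},
    {"tx": 0, "ty": 0, "tz": -0.005, "turn": 0, "jaw": 0.48},
    {"tx": 0, "ty": 0, "tz": 0, "turn": 0, "jaw": 0.48},
    {"tx": 0, "ty": 0, "tz": 0, "turn": 0, "jaw": 0.48}
  ]
}}

```text
time_s: 15.8
position: [0.5664, 0.0714, 0.1511]
eef_rot: [0.525, 0.474, -0.524, 0.474]
ft_force: [0.4, 0.1, 0.5]
width: 0.483
```

Emit:
{"method": "step_arm", "body": {
  "series": [
    {"tx": 0, "ty": 0, "tz": 0, "turn": 0, "jaw": 0.3},
    {"tx": 0, "ty": 0, "tz": 0, "turn": 0, "jaw": 0.3},
    {"tx": 0, "ty": 0, "tz": 0, "turn": 0, "jaw": 0.0},
    {"tx": 0, "ty": 0, "tz": 0, "turn": 0, "jaw": 0.0},
    {"tx": 0, "ty": 0, "tz": 0, "turn": 0, "jaw": 0.0},
    {"tx": 0, "ty": 0, "tz": 0, "turn": 0, "jaw": 0.0},
    {"tx": 0, "ty": 0, "tz": 0, "turn": 0, "jaw": 0.0},
    {"tx": 0, "ty": 0, "tz": 0, "turn": 0, "jaw": 0.0}
  ],
  "force": 45
}}

```text
time_s: 16.6
position: [0.5664, 0.0712, 0.1502]
eef_rot: [0.525, 0.474, -0.524, 0.474]
ft_force: [4.8, -0.0, -1.0]
width: 0.145
```

The grip is pinched: the jaws are 13.6 mm apart on a 14 mm bar. Lifting slowly.

Emit:
{"method": "step_arm", "body": {
  "series": [
    {"tx": 0.001, "ty": 0, "tz": 0.003, "turn": 0, "jaw": 0},
    {"tx": 0, "ty": 0, "tz": 0.005, "turn": 0, "jaw": 0},
    {"tx": 0, "ty": 0, "tz": 0.005, "turn": 0, "jaw": 0},
    {"tx": 0, "ty": 0, "tz": 0.005, "turn": 0, "jaw": 0},
    {"tx": 0, "ty": 0, "tz": 0, "turn": 0, "jaw": 0},
    {"tx": 0, "ty": 0, "tz": 0, "turn": 0, "jaw": 0}
  ]
}}

```text
time_s: 17.2
position: [0.5664, 0.0712, 0.1677]
eef_rot: [-0.524, -0.474, 0.525, -0.474]
ft_force: [-4.8, -1.3, -8.6]
width: 0.144
```

Emit:
{"method": "step_arm", "body": {
  "series": [
    {"tx": -0.0005, "ty": 0, "tz": 0.005, "turn": 0, "jaw": 0},
    {"tx": 0, "ty": 0, "tz": 0.005, "turn": 0, "jaw": 0},
    {"tx": 0, "ty": 0, "tz": 0.005, "turn": 0, "jaw": 0},
    {"tx": 0, "ty": 0, "tz": 0.0035, "turn": 0, "jaw": 0},
    {"tx": 0, "ty": 0, "tz": 0, "turn": 0, "jaw": 0},
    {"tx": 0, "ty": 0, "tz": 0, "turn": 0, "jaw": 0},
    {"tx": 0, "ty": 0, "tz": 0, "turn": 0, "jaw": 0},
    {"tx": 0, "ty": 0, "tz": 0, "turn": 0, "jaw": 0},
    {"tx": 0, "ty": 0, "tz": 0, "turn": 0, "jaw": 0},
    {"tx": 0, "ty": 0, "tz": 0, "turn": 0, "jaw": 0}
  ]
}}

```text
time_s: 18.2
position: [0.5665, 0.0712, 0.1865]
eef_rot: [-0.525, -0.474, 0.525, -0.474]
ft_force: [-0.3, -1.7, -11.2]
width: 0.146
```

Run:
```python
from h import *
s=observe(); print(s["time_s"],s["position"],s["ft_force"],s["width"])
q=capture("scene"); a=q["pixels"][180:350,180:350]
p=capture("wrist"); b=p["pixels"]
A=cv2.resize(a,(420,420),interpolation=cv2.INTER_CUBIC); B=b[0:420,180:560]
cv2.imwrite("pics/fin.png",np.hstack([A,B])[:,:,::-1])
for r in regions_of(q,"cork_a_mid")[:3]: print(r["conf"],r["extent"])
```

```text
18.2 [0.5664561  0.0712162  0.18654146] [ -0.25680462  -1.7398042  -11.17058782] 0.14616602155694722
```

View pics/fin.png

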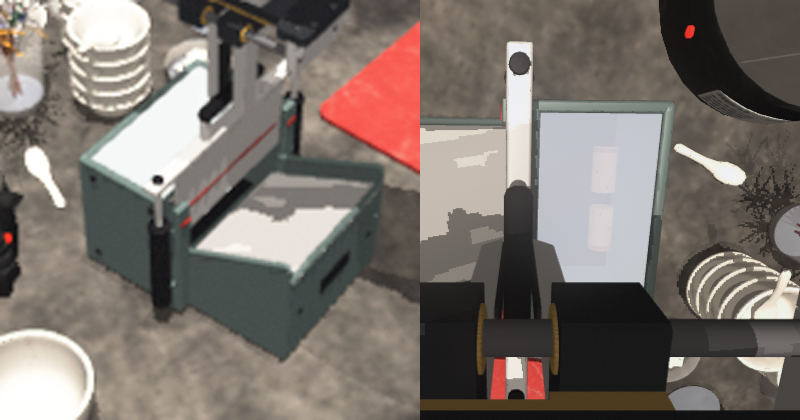

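The gate's red stripe is level with the marks. Both corks show through the clear cover at (603,170) and (600,227), mid-chamber. The load is 11.2 N, matching half travel, so I'm handing in.

```bash
python3 -c "
from cell import *
print(hand_in()); s=observe(); print(s['time_s'],s['position'],s['ft_force'],s['width'])"
```

```text
the job is handed in; nothing more can be done
None
the job is handed in; nothing more can be done
```

Both corks are in the bin, and I handed the job in at about 18 s with the gripper still holding the gate at half. No verdict was reported.

I laid the corks side by side on the sill, where they rolled down and rested against the closed gate. Then I pinched the grip and slid the gate up slowly.

**Last checks before hand-in:**
- **Gate height:** the tool rose 36.3 mm from the closed position, the red stripe is level with the marks, and the load is 11.2 N, against about 11.5 N expected at half.
- **Corks:** both are visible through the clear cover, in the middle of the chamber and clear of the gate. That is from the picture only; I did not measure their positions.
- **Other things:** nothing touched the cup, sugar dish or glass as far as the pictures and forces showed, though I took no final measurement of them.

**Problems along the way:**
- My first move call was refused because some keys were missing, so nothing moved.
- The network missed the corks in the top view and once took the tasting glass for a cork. I located them by colour and in the wrist view instead.
- The final network search for corks in the scene view found none, as expected since they are inside the bin.

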